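# Sweep the lug nuts into the bench pan

### The job

Sweep the four loose lug nuts across the bench into the bench pan with the fingertips, without picking any of them up, so that all five nuts of the wheel (one is there already) lie inside the pan, past its sloping lip. Leave the socket, the bearing and everything else on the bench where it is.

Things in the scene. Friction and masses are not known exactly. Their poses are not given: they have to be found in the camera images.
- pan: bench pan (short dustpan) of bright sheet steel with a wooden handle, held fast to the bench by magnets: it does not move. Origin on the bench under the pan's middle; its x axis points from the open mouth to the back wall and on along the handle (to x = 206 mm, 27 mm thick, at height 18 mm), z up. Floor 2 mm thick. It is turned so that the mouth faces the robot's right (world -y) within about 25 degrees
- pan_mouth (a point): middle of the lower edge of the pan's open mouth, on the bench, at x = -70 mm of the pan, same axes. From here a lip slopes up to the floor, 2 mm high, which begins 12 mm farther in. Side walls, 3 mm thick, stand 4 mm in from the edge, inner faces 75 mm to either side; 12 mm tall there, sloping up to 36 mm at the pan's middle (x = 0) and level from there to the back
- pan_back (a point): foot of the pan's back wall, inner face, in the middle, at the height of the floor, 137 mm in from the mouth edge; the wall is 36 mm tall, 156 mm wide
- nut1: lug nut of bare steel, about 70 g: hexagonal, 24 mm across flats, 28 mm across corners, 19 mm tall, with a 9 mm cone seat on top narrowing from 22 to 16 mm, 28 mm tall in all; origin at the centre of its underside, z up; at the start it stands cone up, loose on the bench to the right of the pan's mouth
- nut2: lug nut of bare steel, about 70 g: hexagonal, 24 mm across flats, 28 mm across corners, 19 mm tall, with a 9 mm cone seat on top narrowing from 22 to 16 mm, 28 mm tall in all; origin at the centre of its underside, z up; at the start it stands cone up, loose on the bench to the right of the pan's mouth
- nut3: lug nut of bare steel, about 70 g: hexagonal, 24 mm across flats, 28 mm across corners, 19 mm tall, with a 9 mm cone seat on top narrowing from 22 to 16 mm, 28 mm tall in all; origin at the centre of its underside, z up; at the start it stands cone up, loose on the bench to the right of the pan's mouth
- nut4: lug nut of bare steel, about 70 g: hexagonal, 24 mm across flats, 28 mm across corners, 19 mm tall, with a 9 mm cone seat on top narrowing from 22 to 16 mm, 28 mm tall in all; origin at the centre of its underside, z up; at the start it stands cone up, loose on the bench to the right of the pan's mouth
- nut5: lug nut of bare steel, about 70 g: hexagonal, 24 mm across flats, 28 mm across corners, 19 mm tall, with a 9 mm cone seat on top narrowing from 22 to 16 mm, 28 mm tall in all; origin at the centre of its underside, z up; at the start it already stands in the pan, near the back wall
- socket: plain wheel-nut socket standing upright among the nuts: polished round steel, 34 mm in diameter (28 mm in its lower half), 42 mm tall, dark opening on top; origin at the centre of its underside; not to be shifted by more than 20 mm
- bearing: tapered wheel bearing lying flat among the nuts: steel ring with rollers, 45 mm in diameter, 18 mm tall; origin at the centre of its underside; not to be shifted
- tape: roll of yellow masking tape lying flat beyond the nuts, 104 mm in diameter, 24 mm tall; origin at the centre of its underside; not to be shifted
- spanner: steel spanner, 200 mm long, 8 mm thick, 17 mm wide (32 and 38 mm at its ends), lying between the robot and the nuts, about across the robot's view; origin under its middle, x along it; not to be shifted
- screwdriver: black-handled screwdriver, 200 mm long, 26 mm thick at the handle, lying at the robot's left, near the base; origin under its middle, x along it; not to be shifted
- cap: domed bright metal hub cap, 64 mm in diameter, 18 mm tall, lying flat at the far right; origin at the centre of its underside; not to be shifted
- bottle: blue plastic bottle, 70 mm in diameter, 210 mm tall, standing at the far right; origin at the centre of its underside; not to be shifted or tipped
Not all that is in view belongs to the job. Leave any purple or red look-alike of the nut3 alone. Leave any purple look-alike of the nut1 alone.

How it is judged:
At the end, for the whole second after the job is handed in: All five nuts lie at rest in the pan, past its lip (origins from -48 to +67 mm along the pan's x axis, within 75 mm of its middle line, under 33 mm above the bench); the socket, bearing, tape, spanner, screwdriver, hub cap and bottle are within 20 mm of where they were (x of nut1 in the frame of pan between -0.048 and 0.067 m and y of nut1 in the frame of pan between -0.075 and 0.075 m and height (world z) of each of nut1, nut2, nut3, nut4, nut5 below 0.033 m and linear speed of each of nut1, nut2, nut3, nut4, nut5 below 0.02 m/s and x of nut2 in the frame of pan between -0.048 and 0.067 m and y of nut2 in the frame of pan between -0.075 and 0.075 m and x of nut3 in the frame of pan between -0.048 and 0.067 m and y of nut3 in the frame of pan between -0.075 and 0.075 m and x of nut4 in the frame of pan between -0.048 and 0.067 m and y of nut4 in the frame of pan between -0.075 and 0.075 m and x of nut5 in the frame of pan between -0.048 and 0.067 m and y of nut5 in the frame of pan between -0.075 and 0.075 m and distance of each of socket, bearing, tape, spanner, screwdriver, cap, bottle from where it was at the start of the episode below 0.02 m); the robot touches nothing.
It fails at once if a lug nut is lifted off the bench or the pan (height (world z) of any of nut1, nut2, nut3, nut4, nut5 above 0.038 m or (height (world z) of nut1 above 0.01 m and angle between nut1's own z axis and vertical below 0.3 rad) or (height (world z) of nut2 above 0.01 m and angle between nut2's own z axis and vertical below 0.3 rad) or (height (world z) of nut3 above 0.01 m and angle between nut3's own z axis and vertical below 0.3 rad) or (height (world z) of nut4 above 0.01 m and angle between nut4's own z axis and vertical below 0.3 rad) or (height (world z) of nut5 above 0.01 m and angle between nut5's own z axis and vertical below 0.3 rad)).
It fails at once if the socket or the bearing among the nuts is shifted by more than 20 mm (distance of any of socket, bearing from where it was at the start of the episode above 0.02 m).
It fails at once if another thing lying or standing on the bench is shifted by more than 20 mm (distance of any of tape, spanner, screwdriver, cap, bottle from where it was at the start of the episode above 0.02 m).
It fails at once if the socket or the bottle is tipped (angle between any of socket, bottle's own z axis and vertical above 0.35 rad).
It also fails if it takes over 72 s, if anything falls off the work surface, if the arm or the gripper's body presses on something with over 40 N, if the wrist force passes 120 N, or if a joint passes its speed limit or range.

### The arm

A 6-joint arm with a two-finger parallel gripper is mounted at the origin on the work surface. World frame = base frame: x ahead of the robot, y to its left, z up, the work surface at z = 0. Lengths are in m, angles in rad, forces in N, time in s.
With the tool pointing down it reaches from about 0.35 to 0.85 m from the base axis. Payload 8.1 kg.
Tool frame: the origin (TCP) lies on the centre line of the jaws, within the pads' length; the fingertips stand robot.tip_reach ahead of it and the grasp point (between the pads) lies 5 mm behind it (robot.tip_reach is the distance from the TCP to the fingertips, in m); z points along the fingers, y is the direction in which the jaws open and shut (so a half turn about z gives the same grasp; the last joint's range is limited). The gripper opens to 93 mm and grips with 3 to 60 N. Pads are 15 mm wide; open, the fingers measure 128 mm over their backs; the gripper's body (75 mm by 188 mm) begins 65 mm behind the grasp point.
Start: joints at [1.023, 0.13, 1.488, -0, 1.523, -0.085], TCP at [0.268, 0.537, 0.233] pointing down, gripper open.
Joint ranges: [-2.96, 2.96], [-0.89, 2.26], [0.02, 2.5], [-1.34, 4.48], [0, 2.73], [-2.66, 2.66]. Speed limits (rad/s): [2.39, 2.39, 2.79, 3.14, 3.14, 3.14].

### API

Orientations are given as a rotation vector (axis times angle).
In Python, from plant import sensors, read_camera, robot gives the robot as it stands.
- The arm moves only by the tool play_rows, never from a script. Its argument "series" is a list that holds one entry, the list of rows, each a list of 5 numbers: the closure, from -1 (fully open) to 1 (shut), then the shift along the world's x, y, z in m, then the turn about the world's z in rad. A call has 1 to 8 rows; each row is the pose to reach, as a shift and turn from the pose commanded when the call began; what a row does not reach only later rows make up. A row lasts 1/10 s, in which the tool goes at most 50 mm and 8.59 degrees, less where a joint would pass 70% of its speed; a pose out of reach is approached as far as the arm can. A call with a gripper value outside its range is refused whole. The fingers move at their own pace and stop on an object; "force" is the grip in N (left out, the last holds). Time passes only in rows, so rows that repeat a pose let the fingers close. It gives the time, the measured TCP pose, the force and the opening at its end, in the units of the state.
- sensors.read_state(): the state, without advancing time (a new reading comes with each control period).
- read_camera(name): name is "scene" or "top"; returns a dict with "color" (400x640x3 uint8, red, green, blue), "range_z" (400x640 float32, m along the optical axis (not along the pixel's ray), 0 where there is no reading), "intrinsics" (3x3 intrinsics, pixels), "rvec" (rotation vector, rad) and "tvec" (3), from world to camera coordinates, as OpenCV has them. Camera axes: x right, y down, z forward; pixel columns grow to the right and rows downward; lengths in m; the calibration is good to about 2 mm. A picture is of the moment at which its call begins.
- robot.close_job(): hands the job in, once; it reports no verdict.
The state is a dict: "t": time; "q": joint angles; "dq": joint speeds; "joint_torque": joint torques, N m; "tool_pos": TCP position; "orientation": TCP orientation; "force": force on the tool from outside, world axes, zero at the start; "wrist_torque": the same for the moment, N m; "opening": finger opening in m.
Only numpy, scipy, OpenCV 4.12 (cv2) and the standard library are available. Lean on these libraries where they do the work, as an engineer would, in place of code of your own. Each camera call takes 0.05 s, during which the arm holds its last target.

## Working session

There is one attempt and no reset: what is moved stays moved. The work goes in short steps, Python scripts to look and compute and a tool call to move; the robot and the scene stay as the last step left them, time stands still between calls to the robot, and variables do not carry over. Pictures are saved under pics/ and viewed, and the job is handed in when it is done.

Besides the shell and the picture viewer there is one more tool, called after "Emit:" by a JSON object that holds its "method" and its "body". play_rows: Moves the arm, as the interface text tells. Its arguments: {"type":"object","properties":{"series":{"type":"array","items":{"type":"array","items":{"type":"array","items":{"type":"number"}}}},"force":{"type":"number"}},"required":["series"]}

```bash
mkdir -p pics; ls; python3 - <<'E'
from plant import sensors, read_camera, robot
import cv2, numpy as np
s=sensors.read_state(); print(s); print(robot.tip_reach)
for n in ["scene","top"]:
    c=read_camera(n); cv2.imwrite(f"pics/{n}0.png",c["color"][:,:,::-1]); print(n,c["intrinsics"],c["rvec"],c["tvec"])
    np.savez(f"{n}0.npz",**c)
E
```

```text
pics
{'t': 0.0, 'q': array([ 1.02260840e+00,  1.31132580e-01,  1.48932621e+00,  9.72281969e-06,
        1.52297811e+00, -8.54003483e-02]), 'dq': array([-0.00146866, -0.00106784, -0.00116163, -0.00101593, -0.00064643,
        0.0006758 ]), 'joint_torque': array([ 3.75452203e-06, -5.59862101e+01, -4.91750264e+01,  7.69929565e-02,
        3.55582440e-02, -2.10475346e-04]), 'tool_pos': array([0.26755207, 0.53642101, 0.23157873]), 'orientation': array([-7.20341801e-01, -3.05729244e+00,  2.74751633e-03]), 'force': array([ 0.83240162, -0.28978643, -1.11129244]), 'wrist_torque': array([-0.02000065, -0.00541573, -0.03407345]), 'opening': 0.09293389311391788}
0.014
scene [[498.78044337   0.         314.86774923]
 [  0.         498.78044337 193.59087457]
 [  0.           0.           1.        ]] [ 1.88315039  1.327296   -0.65581579] [-0.17893562 -0.28041232  1.50345453]
top [[435.87939538   0.         330.76855328]
 [  0.         435.87939538 200.29166943]
 [  0.           0.           1.        ]] [-2.24501425  2.19332744 -0.06070115] [-0.04754611  0.51919808  0.95388632]
```

View pics/scene0.png

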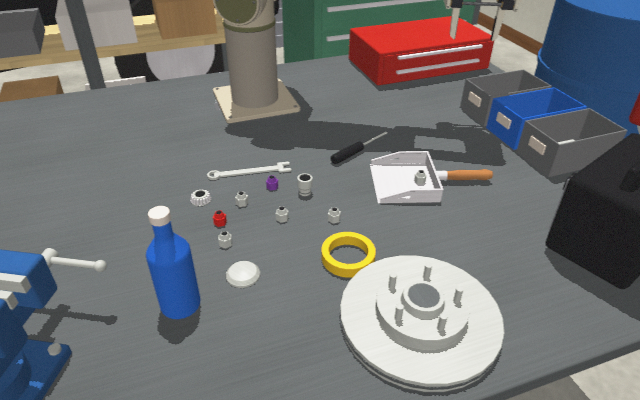

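View pics/top0.png

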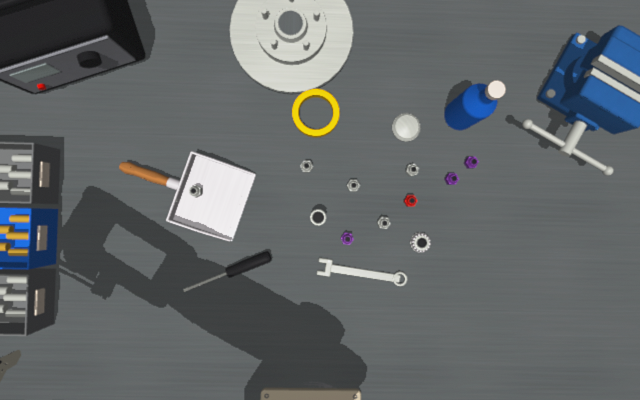

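```bash
cat > h.py <<'E'
import numpy as np, cv2
def ray(c,u,v,z):
    R=cv2.Rodrigues(np.array(c["rvec"]))[0]; t=np.array(c["tvec"]).ravel()
    C=-R.T@t; d=R.T@np.linalg.inv(c["intrinsics"])@np.array([u,v,1.])
    return C+d*(z-C[2])/d[2]
def proj(c,P):
    return cv2.projectPoints(np.array(P,float).reshape(-1,1,3),np.array(c["rvec"]),np.array(c["tvec"]),c["intrinsics"],None)[0][:,0]
E
python3 - <<'E'
import numpy as np,cv2
from h import *
c=dict(np.load("top0.npz")); print(ray(c,0,0,9)*0+(-cv2.Rodrigues(c["rvec"])[0].T@c["tvec"].ravel()))
im=c["color"][:,:,::-1].copy()
big=cv2.resize(im[70:300,110:510],None,fx=2,fy=2,interpolation=cv2.INTER_CUBIC)
cv2.imwrite("pics/crop0.png",big)
# height map
K=c["intrinsics"];R=cv2.Rodrigues(c["rvec"])[0];t=c["tvec"].ravel()
u,v=np.meshgrid(np.arange(640),np.arange(400)); z=c["range_z"]
P=np.stack([(u-K[0,2])/K[0,0]*z,(v-K[1,2])/K[1,1]*z,z],-1)
W=(P-t)@R
np.save("W.npy",W)
m=((W[...,2]>0.005)&(z>0)).astype(np.uint8)
n,l,s,ce=cv2.connectedComponentsWithStats(m)
for i in range(1,n):
    if s[i,4]>25 and s[i,4]<9000:
        w=W[l==i]; zm=w[:,2].max(); k=l==i
        print(s[i,:5],ce[i].round(0),w.mean(0).round(3),w[w[:,2]>zm-0.006].mean(0).round(3),im[k].mean(0).round())
E
```

```text
[ 0.49520083 -0.00781357  0.96769906]
[ 444   81   61   49 1852] [473. 105.] [ 0.709 -0.304  0.129] [ 0.719 -0.317  0.21 ] [146.  90.  55.]
[392 113  28  29 607] [406. 127.] [ 0.686 -0.197  0.013] [ 0.687 -0.198  0.017] [186. 194. 192.]
[   0  142   60   62 2539] [ 33. 173.] [0.562 0.587 0.044] [0.566 0.571 0.09 ] [91. 93. 93.]
[ 119  151  135   91 1439] [172. 185.] [0.544 0.305 0.026] [0.532 0.273 0.036] [130. 146. 168.]
[464 157  14  12 125] [471. 162.] [ 0.611 -0.341  0.022] [ 0.612 -0.343  0.028] [112.  50.  91.]
[300 161  13  12 114] [306. 166.] [0.592 0.02  0.023] [0.593 0.021 0.028] [134. 138. 137.]
[405 164  14  12 121] [412. 170.] [ 0.591 -0.21   0.022] [ 0.592 -0.211  0.028] [130. 134. 133.]
[445 173  14  12 124] [451. 179.] [ 0.573 -0.298  0.022] [ 0.574 -0.3    0.028] [113.  52.  93.]
[347 180  12  12 111] [353. 185.] [ 0.554 -0.082  0.023] [ 0.554 -0.082  0.028] [135. 140. 138.]
[189 185  13  13 135] [195. 191.] [0.533 0.257 0.023] [0.533 0.26  0.03 ] [137. 140. 140.]
[404 196  13  11 116] [410. 201.] [ 0.523 -0.208  0.023] [ 0.523 -0.209  0.028] [ 37.  39. 148.]
[   0  208   57  128 5333] [ 30. 271.] [0.358 0.585 0.045] [0.364 0.572 0.09 ] [86. 81. 76.]
[310 210  16  16 198] [317. 217.] [ 0.483 -0.007  0.042] [ 0.482 -0.006  0.043] [122. 125. 124.]
[377 217  13  12 114] [383. 223.] [ 0.474 -0.149  0.023] [ 0.474 -0.151  0.028] [133. 138. 136.]
[341 233  12  12 111] [346. 238.] [ 0.438 -0.071  0.023] [ 0.438 -0.071  0.028] [127.  64. 106.]
[410 233  20  20 294] [420. 242.] [ 0.433 -0.233  0.016] [ 0.431 -0.235  0.018] [143. 146. 146.]
[183 251  89  41 672] [240. 267.] [0.371 0.158 0.021] [0.378 0.14  0.025] [55. 54. 54.]
[316 258  91  28 652] [359. 272.] [ 0.363 -0.101  0.007] [ 0.364 -0.099  0.008] [202. 209. 207.]
[  0 350  21  32 318] [  8. 362.] [0.249 0.47  0.265] [0.257 0.439 0.328] [77. 85. 87.]
[ 260  388  101   12 1084] [310. 394.] [0.099 0.001 0.011] [0.098 0.003 0.013] [100. 115. 123.]
```

View pics/crop0.png

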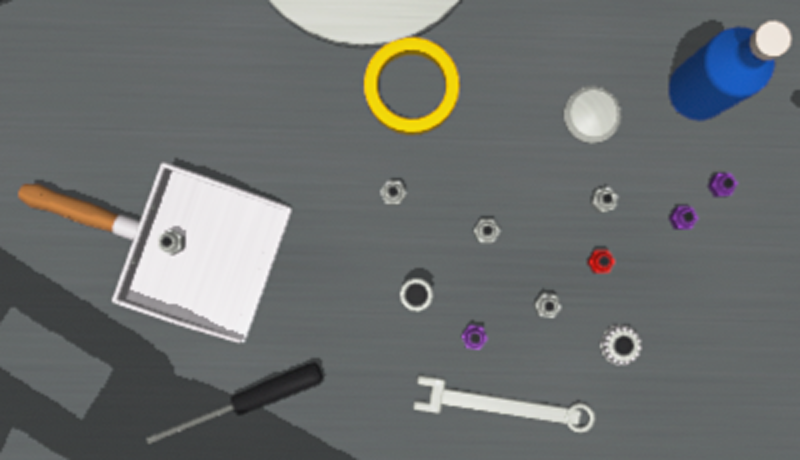

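```bash
cat > pan.py <<'E'
import numpy as np
from h import *
E
python3 - <<'E'
import numpy as np,cv2
from h import *
c=dict(np.load("top0.npz"));W=np.load("W.npy");im=c["color"]
# pan wall: height>30mm in region
m=(W[...,2]>0.031)&(W[...,2]<0.045)&(W[...,0]>0.42)&(W[...,0]<0.65)&(W[...,1]>0.1)&(W[...,1]<0.33)
# bright floor mask
b=((im.min(2)>165)&(W[...,0]>0.42)&(W[...,0]<0.65)&(W[...,1]>0.08)&(W[...,1]<0.33)).astype(np.uint8)
n,l,s,ce=cv2.connectedComponentsWithStats(b); i=1+s[1:,4].argmax()
pts=np.argwhere(l==i)[:,::-1]
r=cv2.minAreaRect(pts.astype(np.float32)); print(r); bp=cv2.boxPoints(r)
for p in bp: print(p, ray(c,*p,0.002).round(4), ray(c,*p,0.036).round(4))
for p in [(255.5,174.5),(232,240.5),(191,152),(167,219.5)]: print(p,ray(c,*p,0.002).round(4),ray(c,*p,0.012).round(4),ray(c,*p,0.036).round(4))
w=W[m]; q=np.c_[w[:,:2]*1000].astype(np.float32); r=cv2.minAreaRect(q); print("walls",r,cv2.boxPoints(r))
hb=(W[...,2]<0.05)&(W[...,2]>0.006)&(W[...,1]>0.315)&(W[...,1]<0.42)&(W[...,0]>0.5)&(W[...,0]<0.63)
print("handle line",cv2.fitLine(W[hb][:,:2].astype(np.float32),cv2.DIST_L2,0,.01,.01).ravel())
bo=(W[...,2]>0.03)&(W[...,1]<-0.2)&(W[...,1]>-0.37)&(W[...,0]>0.62)&(W[...,0]<0.8)
for a,bb in [(0.03,.06),(.06,.1),(.1,.15),(.15,.19),(.195,.22)]:
    k=bo&(W[...,2]>a)&(W[...,2]<bb)
    if k.sum()>5: print(a,W[k][:,:2].min(0),W[k][:,:2].max(0))
E
```

```text
((204.84844970703125, 195.13381958007812), (81.34085845947266, 74.23188781738281), 19.50244903564453)
[154.12035 216.5426 ] [0.4756 0.3503 0.002 ] [0.4763 0.3377 0.036 ]
[178.90245 146.56961] [0.6307 0.3015 0.002 ] [0.6259 0.2906 0.036 ]
[255.57655 173.72504] [0.5751 0.1319 0.002 ] [0.5723 0.127  0.036 ]
[230.79445 243.69803] [0.4197 0.1819 0.002 ] [0.4224 0.1752 0.036 ]
(255.5, 174.5) [0.5734 0.132  0.002 ] [0.5725 0.1306 0.012 ] [0.5706 0.1271 0.036 ]
(232, 240.5) [0.4268 0.1795 0.002 ] [0.4275 0.1775 0.012 ] [0.4292 0.1729 0.036 ]
(191, 152) [0.6194 0.2747 0.002 ] [0.6181 0.2718 0.012 ] [0.615  0.2648 0.036 ]
(167, 219.5) [0.4697 0.3222 0.002 ] [0.47   0.3188 0.012 ] [0.4706 0.3106 0.036 ]
walls ((535.4962768554688, 268.2847900390625), (127.76004028320312, 158.1600341796875), 72.40311431884766) [[440.80457 231.30122]
 [591.56384 183.48659]
 [630.188   305.26837]
 [479.4287  353.083  ]]
handle line [0.3184569  0.94793737 0.5676435  0.36669752]
0.03 [ 0.68370918 -0.33626309] [ 0.74003726 -0.28223974]
0.06 [ 0.68394621 -0.33689206] [ 0.745738   -0.28262498]
0.1 [ 0.68381121 -0.35057465] [ 0.7506441  -0.28265558]
0.15 [ 0.6970108 -0.3382077] [ 0.73960057 -0.29604353]
0.195 [ 0.70298278 -0.33247041] [ 0.73378879 -0.30142074]
```

Emit:
{"method": "play_rows", "body": {"series": [[[0.66, 0.026, -0.042, 0, -0.1], [0.66, 0.052, -0.084, 0, -0.2], [0.66, 0.078, -0.126, 0, -0.3], [0.66, 0.104, -0.168, 0, -0.4], [0.66, 0.13, -0.21, 0, -0.5], [0.66, 0.156, -0.252, 0, -0.6], [0.66, 0.182, -0.294, 0, -0.639], [0.66, 0.208, -0.336, 0, -0.639]]], "force": 10}}

```text
t: 0.9
tool_pos: [0.4763, 0.199, 0.2324]
orientation: [-1.646, -2.675, 0.0]
force: [0.2, 0.7, -0.7]
opening: 0.0336
```

Emit:
{"method": "play_rows", "body": {"series": [[[0.66, 0.026, -0.042, 0, 0], [0.66, 0.052, -0.084, 0, 0], [0.66, 0.078, -0.126, 0, 0], [0.66, 0.104, -0.168, 0, 0], [0.66, 0.131, -0.21, -0.04, 0], [0.66, 0.131, -0.21, -0.08, 0], [0.66, 0.131, -0.21, -0.12, 0], [0.66, 0.131, -0.21, -0.12, 0]]]}}

```text
t: 1.7
tool_pos: [0.6015, -0.0093, 0.1046]
orientation: [-1.64, -2.666, 0.009]
force: [-1.3, -0.0, -1.0]
opening: 0.0157
```

```bash
cat > look.py <<'E'
import sys
from plant import sensors, read_camera
import cv2, numpy as np
from h import *
o=np.array([.5216,.2196]);e=np.array([.309,.951]);n=np.array([-.951,.309])
s=sensors.read_state()
R=cv2.Rodrigues(np.array(s["orientation"]))[0]
print(s["t"],s["tool_pos"].round(4),"jaw deg",np.degrees(np.arctan2(R[1,1],R[0,1])).round(1),s["opening"],s["force"].round(1),"q",s["q"].round(2))
nm=sys.argv[1]
im=[]
for cam in ["top","scene"]:
    c=read_camera(cam); I=c["color"][:,:,::-1].copy()
    im.append(I[70:300,110:510] if cam=="top" else I[100:330,120:520])
    if cam=="top":
        K=c["intrinsics"];Rc=cv2.Rodrigues(np.array(c["rvec"]))[0];t=np.array(c["tvec"]).ravel()
        u,v=np.meshgrid(np.arange(640),np.arange(400)); z=c["range_z"]
        W=(np.stack([(u-K[0,2])/K[0,0]*z,(v-K[1,2])/K[1,1]*z,z],-1)-t)@Rc
        m=((W[...,2]>0.012)&(W[...,2]<0.06)&(z>0)).astype(np.uint8)
        nn,l,st,ce=cv2.connectedComponentsWithStats(m)
        for i in range(1,nn):
            if 40<st[i,4]<600:
                w=W[l==i]; p=w.mean(0); d=p[:2]-o
                print(ce[i].round(),p.round(3),"max",w[:,2].max().round(3),I[l==i].mean(0).round(),"pan",(d@e).round(3),(d@n).round(3))
cv2.imwrite(f"pics/{nm}.png",cv2.resize(np.vstack(im),None,fx=1.3,fy=1.3,interpolation=cv2.INTER_CUBIC))
E
python3 look.py a1
```

```text
1.7 [ 0.6015 -0.0093  0.1046] jaw deg 26.8 0.015654219438533692 [-1.3 -0.  -1. ] q [-0.1   0.24  1.6   0.    1.31 -0.57]
[453. 119.] [ 0.703 -0.295  0.036] max 0.06 [96. 50. 22.] pan -0.434 -0.331
[406. 127.] [ 0.687 -0.198  0.015] max 0.022 [180. 188. 186.] pan -0.346 -0.286
[ 15. 147.] [0.615 0.63  0.038] max 0.06 [61. 62. 61.] pan 0.419 0.038
[ 21. 158.] [0.595 0.63  0.018] max 0.022 [162. 169. 168.] pan 0.413 0.057
[471. 162.] [ 0.611 -0.342  0.023] max 0.031 [105.  46.  85.] pan -0.506 -0.259
[303. 167.] [0.59  0.027 0.023] max 0.03 [84. 87. 86.] pan -0.162 -0.125
[ 15. 172.] [0.564 0.639 0.023] max 0.031 [152. 159. 157.] pan 0.412 0.09
[412. 169.] [ 0.591 -0.211  0.023] max 0.032 [120. 124. 123.] pan -0.388 -0.199
[452. 179.] [ 0.573 -0.299  0.023] max 0.03 [105.  47.  86.] pan -0.477 -0.209
[ 14. 189.] [0.528 0.64  0.021] max 0.032 [121. 126. 125.] pan 0.402 0.124
[195. 191.] [0.533 0.258 0.025] max 0.035 [124. 128. 127.] pan 0.04 0.001
[410. 201.] [ 0.522 -0.208  0.023] max 0.031 [ 33.  35. 136.] pan -0.406 -0.133
[317. 217.] [ 0.483 -0.007  0.042] max 0.047 [66. 68. 67.] pan
[... 288 characters left out ...]
[75. 37. 62.] pan -0.297 -0.009
[421. 242.] [ 0.432 -0.234  0.017] max 0.023 [133. 136. 136.] pan -0.459 -0.055
[ 13. 250.] [0.398 0.638 0.021] max 0.032 [ 49. 108. 135.] pan 0.36 0.246
[267. 258.] [0.393 0.1   0.022] max 0.028 [37. 37. 37.] pan -0.153 0.086
[ 13. 264.] [0.371 0.623 0.039] max 0.06 [77. 40. 17.] pan 0.338 0.268
[212. 278.] [0.346 0.217 0.018] max 0.027 [127. 132. 131.] pan -0.057 0.166
[ 17. 279.] [0.336 0.629 0.018] max 0.024 [154. 161. 159.] pan 0.332 0.303
[ 11. 295.] [0.304 0.635 0.024] max 0.032 [150. 156. 155.] pan 0.328 0.335
[ 11. 312.] [0.268 0.636 0.02 ] max 0.03 [115. 120. 119.] pan 0.318 0.37
[ 12. 326.] [0.241 0.623 0.035] max 0.059 [46. 45. 44.] pan 0.297 0.391
```

View pics/a1.png

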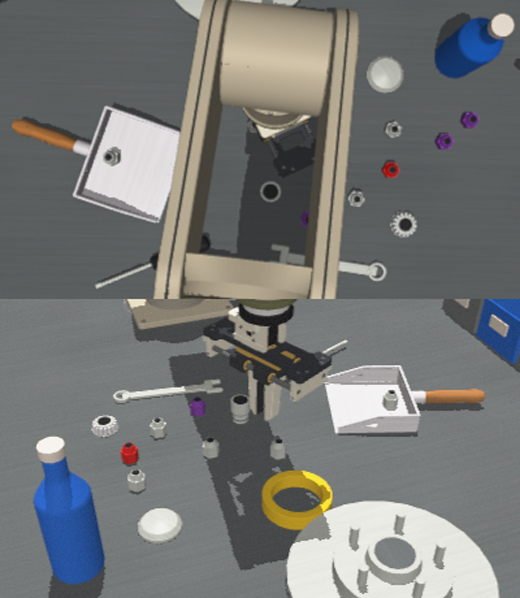

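Emit:
{"method": "play_rows", "body": {"series": [[[0.66, 0.0, 0, -0.03, 0], [0.66, 0, 0, -0.06, 0], [0.66, 0, 0, -0.085, 0], [0.66, 0, 0, -0.085, 0], [0.66, 0, 0, -0.085, 0]]]}}

```text
t: 2.3
tool_pos: [0.6086, -0.0088, 0.0306]
orientation: [1.642, 2.675, 0.002]
force: [1.1, -0.1, 0.2]
opening: 0.0158
```

```bash
cat > path.py <<'E'
import numpy as np
from scipy.interpolate import PchipInterpolator, CubicSpline
def plan(tcp0,head0,way,step=0.018,d=0.018,hend=None,hstart=None):
    """tcp0 commanded xy, head0 deg; way nut waypoints"""
    w=np.array(way); s=np.r_[0,np.cumsum(np.hypot(*np.diff(w,axis=0).T))]
    bc='natural' if len(w)==2 else 'natural'
    cs=CubicSpline(s,w,bc_type=bc) if len(w)>2 else None
    N=int(np.ceil(s[-1]/step)); ss=np.linspace(0,s[-1],N+1)
    rows=[]
    for k in ss:
        if cs is None:
            p=w[0]+(w[1]-w[0])*k/s[-1]; t=w[1]-w[0]
        else: p=cs(k); t=cs(k,1)
        h=np.arctan2(t[1],t[0]); q=p-d*np.array([np.cos(h),np.sin(h)])
        rows.append((q[0],q[1],np.degrees(h),p[0],p[1]))
    o=np.array([.5216,.2196]);e=np.array([.309,.951]);n=np.array([-.951,.309])
    b=np.array(tcp0);bh=head0
    for i in range(0,len(rows),8):
        print("call from",b.round(4),round(bh,1))
        out=[]
        for r in rows[i:i+8]:
            out.append([0.66,round(r[0]-b[0],3),round(r[1]-b[1],3),0,round(np.radians(r[2]-bh),3)])
            dd=np.array(r[3:])-o
            print("   ",[round(x,3) for x in r],"pan",(dd@e).round(3),(dd@n).round(3))
        print([out])
        b=b+np.array(out[-1][1:3]); bh=bh+np.degrees(out[-1][4])
    print("end",b.round(4),round(bh,1))
E
python3 - <<'E'
from path import plan
plan((.607,-.009),116.8,[(.592,.02),(.56,.082),(.541,.14),(.548,.18),(.560,.217)])
E
```

```text
call from [ 0.607 -0.009] 116.8
    [np.float64(0.6), np.float64(0.004), np.float64(117.745), np.float64(0.592), np.float64(0.02)] pan -0.168 -0.129
    [np.float64(0.592), np.float64(0.019), np.float64(117.66), np.float64(0.584), np.float64(0.035)] pan -0.156 -0.116
    [np.float64(0.584), np.float64(0.035), np.float64(117.407), np.float64(0.576), np.float64(0.051)] pan -0.144 -0.104
    [np.float64(0.576), np.float64(0.05), np.float64(116.992), np.float64(0.568), np.float64(0.066)] pan -0.131 -0.091
    [np.float64(0.568), np.float64(0.066), np.float64(116.425), np.float64(0.56), np.float64(0.082)] pan -0.119 -0.079
    [np.float64(0.559), np.float64(0.082), np.float64(114.004), np.float64(0.552), np.float64(0.099)] pan -0.106 -0.066
    [np.float64(0.551), np.float64(0.098), np.float64(107.938), np.float64(0.546), np.float64(0.115)] pan -0.092 -0.055
    [np.float64(0.544), np.float64(0.114), np.float64(97.739), np.float64(0.542), np.float64(0.132)] pan -0.077 -0.046
[[[0.66, np.float64(-0.007), np.float64(0.013), 0, np.float64(0.017)], [0.66, np.float64(-0.015), np.float64(0.028)
[... 728 characters left out ...]
4), np.float64(0.167), np.float64(73.075), np.float64(0.549), np.float64(0.184)] pan -0.026 -0.037
    [np.float64(0.549), np.float64(0.183), np.float64(71.743), np.float64(0.554), np.float64(0.2)] pan -0.008 -0.037
    [np.float64(0.554), np.float64(0.2), np.float64(71.293), np.float64(0.56), np.float64(0.217)] pan 0.009 -0.037
[[[0.66, np.float64(-0.004), np.float64(0.017), 0, np.float64(-0.226)], [0.66, np.float64(-0.004), np.float64(0.035), 0, np.float64(-0.372)], [0.66, np.float64(-0.0), np.float64(0.053), 0, np.float64(-0.43)], [0.66, np.float64(0.005), np.float64(0.069), 0, np.float64(-0.453)], [0.66, np.float64(0.01), np.float64(0.086), 0, np.float64(-0.461)]]]
end [0.554 0.2  ] 71.3
```

Emit:
{"method": "play_rows", "body": {"series": [[[0.66, 0, 0, -0.009, 0], [0.66, 0, 0, -0.009, 0]]]}}

```text
t: 2.5
tool_pos: [0.6078, -0.0091, 0.0199]
orientation: [1.643, 2.675, 0.001]
force: [-0.6, 0.6, 0.4]
opening: 0.0156
```

Emit:
{"method": "play_rows", "body": {"series": [[[0.66, -0.007, 0.013, 0, 0.01], [0.66, -0.015, 0.028, 0, 0.01], [0.66, -0.023, 0.044, 0, 0.01], [0.66, -0.031, 0.059, 0, 0], [0.66, -0.039, 0.075, 0, -0.01], [0.66, -0.048, 0.091, 0, -0.06], [0.66, -0.056, 0.107, 0, -0.17], [0.66, -0.063, 0.123, 0, -0.31]]]}}

```text
t: 3.3
tool_pos: [0.5426, 0.1157, 0.0189]
orientation: [2.042, 2.387, -0.0]
force: [0.2, -0.4, 1.0]
opening: 0.0159
```

```bash
python3 look.py a2 | head -1
```

```text
3.3 [0.5426 0.1157 0.0189] jaw deg 8.9 0.015855734427790164 [ 0.2 -0.4  1. ] q [ 0.12  0.22  1.8  -0.    1.12 -0.04]
```

View pics/a2.png

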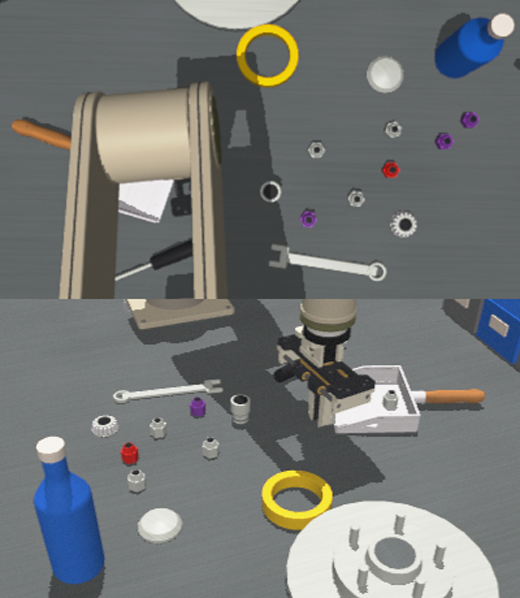

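Emit:
{"method": "play_rows", "body": {"series": [[[0.66, -0.004, 0.015, 0, -0.15], [0.66, -0.005, 0.031, 0, -0.3], [0.66, -0.002, 0.048, 0, -0.43], [0.66, 0.003, 0.064, 0, -0.47], [0.66, 0.008, 0.08, 0, -0.48], [0.66, 0.01, 0.086, 0, -0.48]]]}}

```text
t: 4.0
tool_pos: [0.5538, 0.2011, 0.0187]
orientation: [-2.543, -1.845, -0.0]
force: [0.4, -1.2, 1.0]
opening: 0.0151
```

```bash
python3 look.py a3 | head -1
```

```text
4.0 [0.5538 0.2011 0.0187] jaw deg -18.1 0.015109609030509001 [ 0.4 -1.2  1. ] q [0.26 0.3  1.7  0.   1.14 0.58]
```

View pics/a3.png

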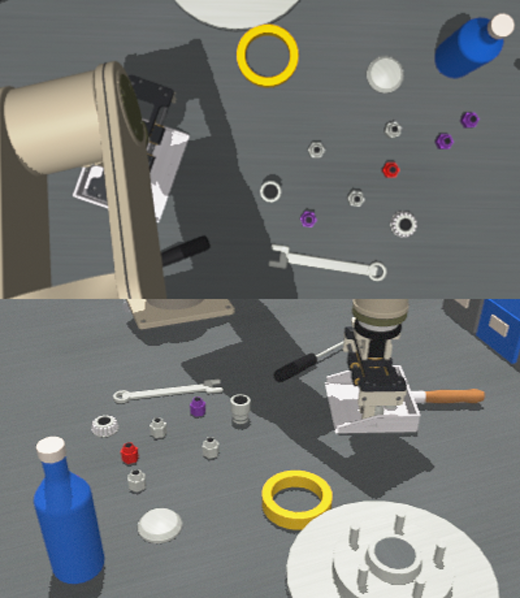

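Emit:
{"method": "play_rows", "body": {"series": [[[0.66, -0.003, -0.01, 0, 0], [0.66, -0.006, -0.02, 0, 0], [0.66, -0.006, -0.02, 0.03, 0], [0.66, -0.006, -0.02, 0.07, 0.1], [0.66, -0.006, -0.06, 0.08, 0.2], [0.66, -0.003, -0.105, 0.08, 0.3], [0.66, 0, -0.15, 0.08, 0.428], [0.66, 0.003, -0.195, 0.08, 0.428]]]}}

```text
t: 4.9
tool_pos: [0.5559, 0.0019, 0.0989]
orientation: [2.094, 2.342, -0.0]
force: [0.3, -1.1, 0.3]
opening: 0.0157
```

Emit:
{"method": "play_rows", "body": {"series": [[[0.66, 0.001, -0.04, 0, 0], [0.66, 0.001, -0.08, 0, 0], [0.66, 0.001, -0.12, 0, 0], [0.66, 0.001, -0.12, -0.03, 0], [0.66, 0.001, -0.12, -0.06, 0], [0.66, 0.001, -0.12, -0.07, 0]]]}}

```text
t: 5.5
tool_pos: [0.5542, -0.116, 0.0252]
orientation: [-2.098, -2.332, 0.004]
force: [-0.4, 0.1, -0.5]
opening: 0.0157
```

```bash
python3 look.py b1 | egrep "jaw|pan -?0.0"
python3 - <<'E'
from path import plan
plan((.558,-.115),96,[(.554,-.082),(.545,-.005),(.520,.085),(.507,.155),(.5216,.2196)])
E
```

```text
5.5 [ 0.5542 -0.116   0.0252] jaw deg 6.0 0.015716834036628644 [-0.4  0.1 -0.5] q [-0.3   0.24  1.76 -0.    1.14 -0.4 ]
[214. 180.] [0.557 0.216 0.025] max 0.034 [130. 134. 133.] pan 0.008 -0.035
[194. 191.] [0.533 0.258 0.025] max 0.033 [130. 134. 133.] pan 0.04 0.001
call from [ 0.558 -0.115] 96
    [np.float64(0.555), np.float64(-0.1), np.float64(94.569), np.float64(0.554), np.float64(-0.082)] pan -0.277 -0.124
    [np.float64(0.554), np.float64(-0.083), np.float64(94.875), np.float64(0.553), np.float64(-0.065)] pan -0.261 -0.117
    [np.float64(0.553), np.float64(-0.066), np.float64(95.795), np.float64(0.551), np.float64(-0.048)] pan -0.245 -0.111
    [np.float64(0.551), np.float64(-0.049), np.float64(97.339), np.float64(0.549), np.float64(-0.031)] pan -0.23 -0.103
    [np.float64(0.55), np.float64(-0.032), np.float64(99.516), np.float64(0.547), np.float64(-0.014)] pan -0.214 -0.096
    [np.float64(0.547), np.float64(-0.015), np.float64(102.192), np.float64(0.543), np.float64(0.003)] pan -0.199 -0.088
    [np.float64(0.544), np.float64(0.002), np.float64(104.417), np.float64(0.53
[... 2153 characters left out ...]
 np.float64(-0.289)], [0.66, np.float64(-0.034), np.float64(0.133), 0, np.float64(-0.425)]]]
call from [0.506 0.152] 81.7
    [np.float64(0.507), np.float64(0.169), np.float64(76.204), np.float64(0.512), np.float64(0.186)] pan -0.035 -0.001
    [np.float64(0.511), np.float64(0.186), np.float64(73.016), np.float64(0.516), np.float64(0.203)] pan -0.017 -0.0
    [np.float64(0.516), np.float64(0.202), np.float64(71.973), np.float64(0.522), np.float64(0.22)] pan 0.0 0.0
[[[0.66, np.float64(0.001), np.float64(0.017), 0, np.float64(-0.096)], [0.66, np.float64(0.005), np.float64(0.034), 0, np.float64(-0.151)], [0.66, np.float64(0.01), np.float64(0.05), 0, np.float64(-0.169)]]]
end [0.516 0.202] 72.0
```

View pics/b1.png

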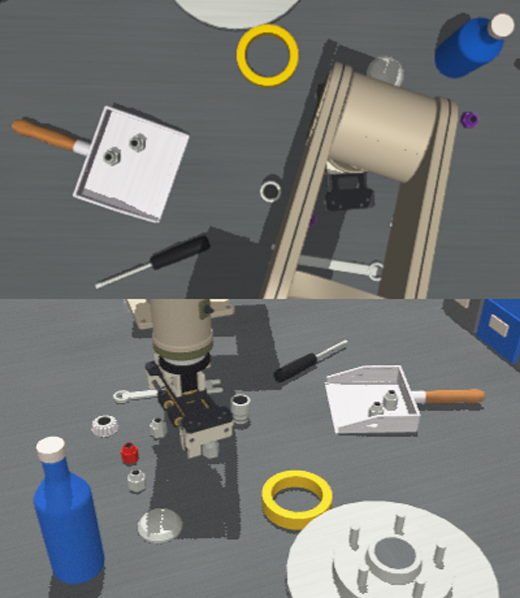

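Emit:
{"method": "play_rows", "body": {"series": [[[0.66, 0, 0, -0.01, 0], [0.66, -0.003, 0.015, -0.01, -0.02], [0.66, -0.004, 0.032, -0.01, -0.02], [0.66, -0.005, 0.049, -0.01, 0], [0.66, -0.007, 0.066, -0.01, 0.02], [0.66, -0.008, 0.083, -0.01, 0.06], [0.66, -0.011, 0.1, -0.01, 0.11], [0.66, -0.014, 0.117, -0.01, 0.15]]]}}

```text
t: 6.4
tool_pos: [0.5442, 0.0036, 0.0193]
orientation: [1.912, 2.491, 0.001]
force: [0.6, -0.0, 0.5]
opening: 0.0159
```

Emit:
{"method": "play_rows", "body": {"series": [[[0.66, -0.004, 0.017, 0, 0.02], [0.66, -0.009, 0.033, 0, 0.04], [0.66, -0.014, 0.05, 0, 0.045], [0.66, -0.019, 0.066, 0, 0.04], [0.66, -0.024, 0.083, 0, 0.01], [0.66, -0.029, 0.099, 0, -0.05], [0.66, -0.034, 0.116, 0, -0.14], [0.66, -0.037, 0.133, 0, -0.26]]]}}

```text
t: 7.2
tool_pos: [0.5064, 0.1362, 0.0191]
orientation: [2.227, 2.215, 0.0]
force: [0.2, -2.4, 2.2]
opening: 0.0157
```

```bash
python3 look.py b2 | egrep "jaw"
```

```text
7.2 [0.5064 0.1362 0.0191] jaw deg -0.3 0.015719111973786164 [ 0.2 -2.4  2.2] q [ 0.17  0.14  1.89 -0.    1.11  0.17]
```

View pics/b2.png

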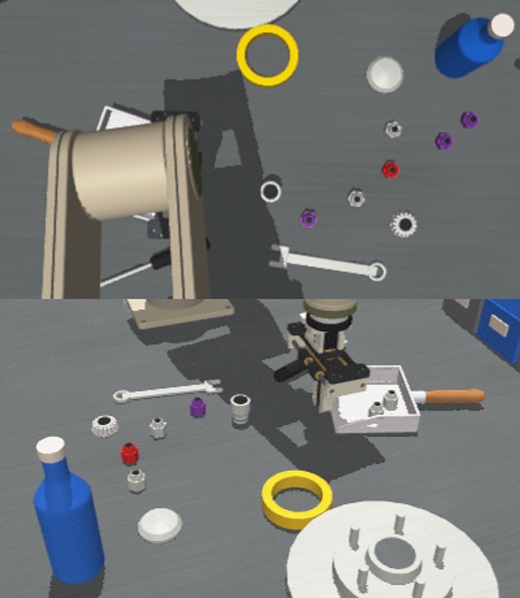

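Emit:
{"method": "play_rows", "body": {"series": [[[0.66, -0.001, 0.017, 0, -0.14], [0.66, 0, 0.034, 0, -0.24], [0.66, 0.004, 0.051, 0, -0.29], [0.66, 0.009, 0.067, 0, -0.31], [0.66, 0.009, 0.067, 0, -0.31], [0.66, 0.006, 0.057, 0, -0.31], [0.66, 0.002, 0.045, 0, -0.31], [0.66, 0.002, 0.045, 0.03, -0.31]]]}}

```text
t: 8.1
tool_pos: [0.5039, 0.1761, 0.0441]
orientation: [-2.538, -1.846, 0.015]
force: [-0.6, -1.1, -0.6]
opening: 0.0158
```

Emit:
{"method": "play_rows", "body": {"series": [[[0.66, 0, -0.005, 0.05, 0], [0.66, -0.004, -0.04, 0.05, -0.06], [0.66, -0.01, -0.085, 0.05, -0.12], [0.66, -0.02, -0.13, 0.05, -0.18], [0.66, -0.026, -0.175, 0.05, -0.243], [0.66, -0.033, -0.22, 0.05, -0.243], [0.66, -0.04, -0.265, 0.05, -0.243], [0.66, -0.046, -0.31, 0.05, -0.243]]]}}

```text
t: 8.9
tool_pos: [0.4607, -0.1329, 0.0984]
orientation: [2.746, 1.527, -0.0]
force: [1.2, -0.2, 0.4]
opening: 0.016
```

Emit:
{"method": "play_rows", "body": {"series": [[[0.66, -0.006, -0.048, 0, 0], [0.66, -0.006, -0.048, 0, 0], [0.66, -0.006, -0.048, -0.03, 0], [0.66, -0.006, -0.048, -0.06, 0], [0.66, -0.006, -0.048, -0.08, 0], [0.66, -0.006, -0.048, -0.08, 0]]]}}

```text
t: 9.5
tool_pos: [0.4542, -0.1775, 0.0162]
orientation: [-2.743, -1.525, 0.003]
force: [-0.7, -0.5, -0.3]
opening: 0.0157
```

```bash
python3 look.py d1 | egrep "jaw|pan"
python3 - <<'E'
from path import plan
plan((.457,-.178),58,[(.474,-.15),(.514,-.085),(.538,-.02),(.528,.045),(.500,.11),(.484,.165),(.492,.206)])
E
```

```text
9.5 [ 0.4542 -0.1775  0.0162] jaw deg -31.9 0.015693441525792967 [-0.7 -0.5 -0.3] q [-0.48  0.06  1.98 -0.    1.1   0.08]
[453. 119.] [ 0.702 -0.295  0.036] max 0.06 [105.  54.  23.] pan -0.434 -0.331
[406. 126.] [ 0.687 -0.198  0.015] max 0.021 [196. 204. 202.] pan -0.346 -0.286
[ 16. 147.] [0.615 0.63  0.037] max 0.06 [67. 68. 67.] pan 0.419 0.038
[ 21. 158.] [0.595 0.63  0.018] max 0.024 [177. 185. 183.] pan 0.413 0.057
[471. 162.] [ 0.611 -0.342  0.023] max 0.03 [114.  50.  92.] pan -0.506 -0.259
[ 15. 172.] [0.564 0.639 0.023] max 0.031 [166. 173. 172.] pan 0.412 0.09
[412. 169.] [ 0.591 -0.211  0.023] max 0.03 [86. 90. 89.] pan -0.388 -0.199
[452. 179.] [ 0.573 -0.299  0.023] max 0.031 [115.  52.  94.] pan -0.477 -0.209
[214. 180.] [0.557 0.216 0.025] max 0.033 [136. 140. 139.] pan 0.008 -0.035
[ 14. 189.] [0.528 0.64  0.021] max 0.032 [132. 138. 137.] pan 0.402 0.124
[194. 191.] [0.533 0.258 0.025] max 0.033 [136. 140. 139.] pan 0.04 0.001
[212. 197.] [0.52  0.221 0.025] max 0.033 [140. 144. 143.] pan 0.0 0.002
[317. 217.] [ 0.483 -0.007  0.042] max 0.046 [120. 123. 122.] pan 
[... 4730 characters left out ...]
oat64(76.315), np.float64(0.487), np.float64(0.189)] pan -0.04 0.023
    [np.float64(0.487), np.float64(0.189), np.float64(73.562), np.float64(0.492), np.float64(0.206)] pan -0.022 0.024
[[[0.66, np.float64(-0.007), np.float64(0.016), 0, np.float64(-0.002)], [0.66, np.float64(-0.015), np.float64(0.032), 0, np.float64(-0.034)], [0.66, np.float64(-0.023), np.float64(0.048), 0, np.float64(-0.127)], [0.66, np.float64(-0.03), np.float64(0.064), 0, np.float64(-0.293)], [0.66, np.float64(-0.034), np.float64(0.081), 0, np.float64(-0.521)], [0.66, np.float64(-0.034), np.float64(0.098), 0, np.float64(-0.671)], [0.66, np.float64(-0.03), np.float64(0.116), 0, np.float64(-0.719)]]]
end [0.487 0.189] 73.6
```

View pics/d1.png

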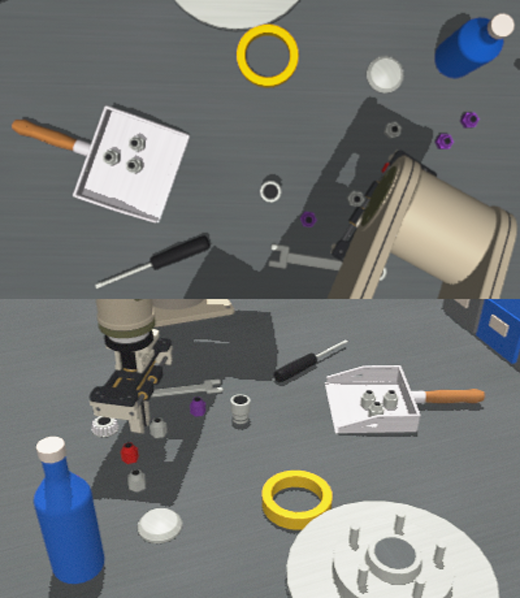

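Emit:
{"method": "play_rows", "body": {"series": [[[0.66, 0.007, 0.013, 0, -0.01], [0.66, 0.017, 0.027, 0, -0.01], [0.66, 0.026, 0.042, 0, 0], [0.66, 0.035, 0.056, 0, 0.02], [0.66, 0.045, 0.071, 0, 0.04], [0.66, 0.054, 0.086, 0, 0.08], [0.66, 0.062, 0.102, 0, 0.15], [0.66, 0.07, 0.117, 0, 0.25]]]}}

```text
t: 10.4
tool_pos: [0.5274, -0.0606, 0.0199]
orientation: [2.53, 1.861, 0.001]
force: [-0.1, 0.2, -0.9]
opening: 0.0157
```

```bash
python3 look.py d2 | egrep "jaw"
```

```text
10.4 [ 0.5274 -0.0606  0.0199] jaw deg -17.3 0.015734986255572094 [-0.1  0.2 -0.9] q [-0.21  0.16  1.87 -0.    1.11  0.09]
```

View pics/d2.png

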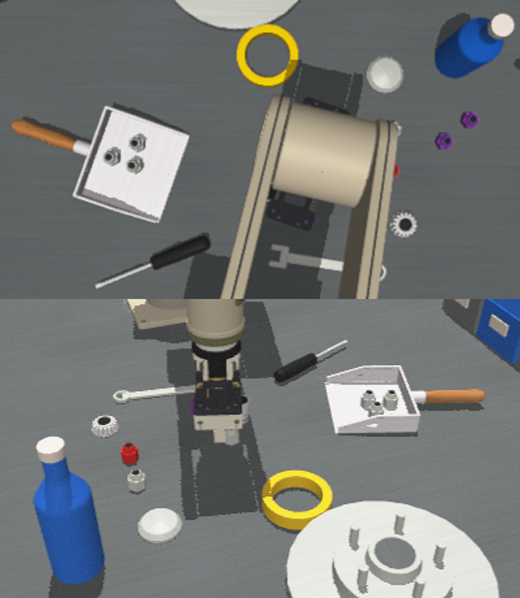

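Emit:
{"method": "play_rows", "body": {"series": [[[0.66, 0.007, 0.016, 0, 0.14], [0.66, 0.011, 0.033, 0, 0.28], [0.66, 0.013, 0.05, 0, 0.41], [0.66, 0.011, 0.067, 0, 0.53], [0.66, 0.008, 0.085, 0, 0.62], [0.66, 0.003, 0.102, 0, 0.69], [0.66, -0.003, 0.118, 0, 0.72], [0.66, -0.01, 0.134, 0, 0.74]]]}}

```text
t: 11.3
tool_pos: [0.5169, 0.0725, 0.0195]
orientation: [1.693, 2.645, 0.0]
force: [0.2, -1.3, 0.9]
opening: 0.0158
```

```bash
python3 look.py d3 | egrep "jaw"
```

```text
11.3 [0.5169 0.0725 0.0195] jaw deg 24.8 0.015790992012491005 [ 0.2 -1.3  0.9] q [ 0.04  0.14  1.89 -0.    1.11 -0.39]
```

View pics/d3.png

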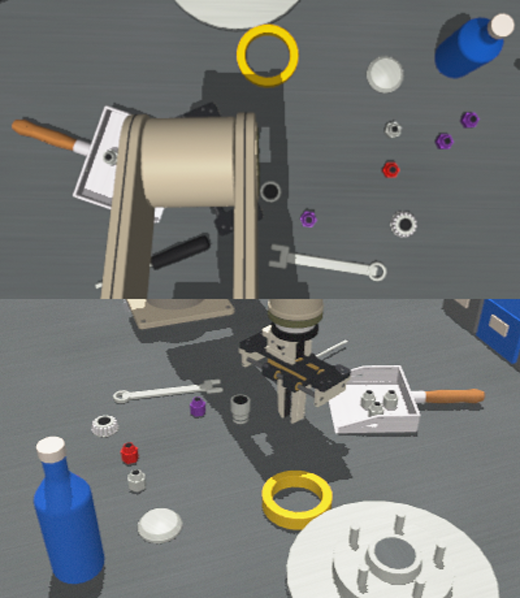

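Emit:
{"method": "play_rows", "body": {"series": [[[0.66, -0.007, 0.015, 0, -0.01], [0.66, -0.015, 0.031, 0, -0.06], [0.66, -0.023, 0.047, 0, -0.17], [0.66, -0.029, 0.063, 0, -0.31], [0.66, -0.033, 0.079, 0, -0.46], [0.66, -0.034, 0.096, 0, -0.6], [0.66, -0.031, 0.112, 0, -0.71], [0.66, -0.03, 0.116, 0, -0.72]]]}}

```text
t: 12.2
tool_pos: [0.4879, 0.1888, 0.0196]
orientation: [2.518, 1.877, 0.002]
force: [-1.0, -6.5, 6.7]
opening: 0.0161
```

```bash
python3 look.py d4 | egrep "jaw"
```

```text
12.2 [0.4879 0.1888 0.0196] jaw deg -16.6 0.01609146370714477 [-1.  -6.5  6.7] q [ 0.27  0.14  1.89 -0.    1.11  0.56]
```

View pics/d4.png

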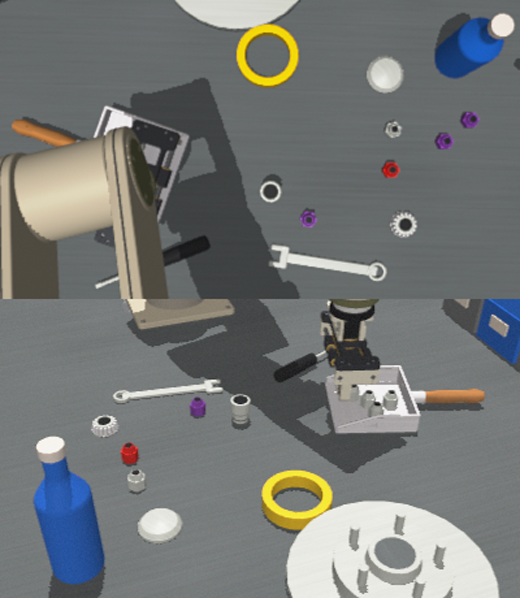

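Emit:
{"method": "play_rows", "body": {"series": [[[0.66, -0.003, -0.008, 0, 0], [0.66, -0.006, -0.018, 0, 0], [0.66, -0.009, -0.028, 0, 0], [0.66, -0.009, -0.028, 0.02, 0], [0.66, -0.009, -0.028, 0.05, 0], [0.66, -0.009, -0.04, 0.08, 0], [0.66, 0, -0.08, 0.08, 0], [0.66, 0.01, -0.13, 0.08, 0]]]}}

```text
t: 13.1
tool_pos: [0.4972, 0.0589, 0.1001]
orientation: [2.511, 1.885, 0.004]
force: [1.3, -1.1, -0.3]
opening: 0.016
```

```bash
python3 look.py d5 | egrep "jaw|pan -?0.0"
```

```text
13.1 [0.4972 0.0589 0.1001] jaw deg -16.2 0.015979347491764943 [ 1.3 -1.1 -0.3] q [ 0.02 -0.04  1.91  0.    1.27  0.3 ]
[191. 190.] [0.534 0.264 0.027] max 0.033 [137. 141. 141.] pan 0.046 0.002
```

View pics/d5.png

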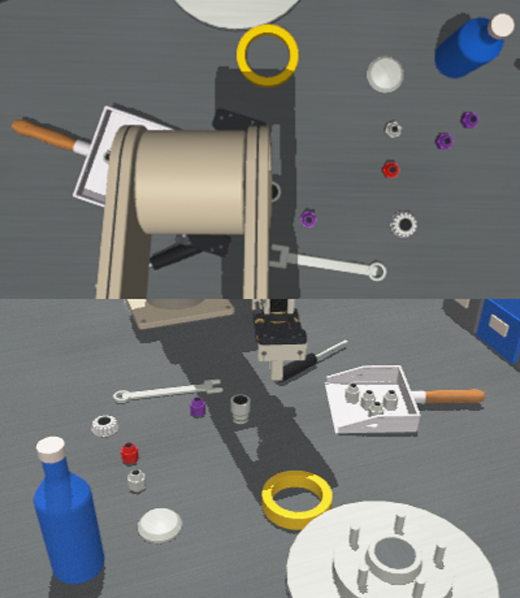

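Emit:
{"method": "play_rows", "body": {"series": [[[0.66, 0.013, -0.038, 0, 0.1], [0.66, 0.026, -0.076, 0, 0.22], [0.66, 0.039, -0.114, 0, 0.34], [0.66, 0.052, -0.152, 0, 0.46], [0.66, 0.065, -0.19, 0, 0.553], [0.66, 0.078, -0.228, 0, 0.553], [0.66, 0.091, -0.266, 0, 0.553], [0.66, 0.103, -0.302, 0, 0.553]]]}}

```text
t: 14.0
tool_pos: [0.599, -0.2441, 0.0981]
orientation: [-1.906, -2.496, 0.0]
force: [1.2, 0.2, 0.9]
opening: 0.0159
```

Emit:
{"method": "play_rows", "body": {"series": [[[0.66, 0, 0, 0, 0], [0.66, 0, 0, -0.03, 0], [0.66, 0, 0, -0.06, 0], [0.66, 0, 0, -0.08, 0], [0.66, 0, 0, -0.08, 0]]]}}

```text
t: 14.5
tool_pos: [0.598, -0.2414, 0.0164]
orientation: [-1.904, -2.495, 0.0]
force: [-0.7, 0.0, 0.6]
opening: 0.0154
```

```bash
python3 look.py c1 | egrep "jaw|pan -?0.0"
python3 - <<'E'
from path import plan
plan((.6,-.243),105,[(.591,-.211),(.565,-.115),(.545,-.02),(.533,.07),(.534,.13),(.548,.182)])
E
```

```text
14.5 [ 0.598  -0.2414  0.0164] jaw deg 15.3 0.015427705872967087 [-0.7  0.   0.6] q [-0.46  0.44  1.53  0.    1.17 -0.73]
[214. 180.] [0.557 0.217 0.025] max 0.034 [133. 137. 136.] pan 0.008 -0.034
[194. 191.] [0.533 0.258 0.025] max 0.037 [134. 137. 137.] pan 0.04 0.001
[212. 197.] [0.52  0.22  0.025] max 0.034 [136. 140. 139.] pan 0.0 0.001
[220. 211.] [0.492 0.203 0.025] max 0.034 [136. 140. 139.] pan -0.025 0.023
call from [ 0.6   -0.243] 105
    [np.float64(0.596), np.float64(-0.228), np.float64(105.836), np.float64(0.591), np.float64(-0.211)] pan -0.388 -0.199
    [np.float64(0.591), np.float64(-0.212), np.float64(105.773), np.float64(0.586), np.float64(-0.194)] pan -0.374 -0.189
    [np.float64(0.586), np.float64(-0.195), np.float64(105.584), np.float64(0.582), np.float64(-0.177)] pan -0.359 -0.18
    [np.float64(0.582), np.float64(-0.178), np.float64(105.27), np.float64(0.577), np.float64(-0.161)] pan -0.344 -0.17
    [np.float64(0.577), np.float64(-0.161), np.float64(104.829), np.float64(0.572), np.float64(-0.144)] pan -0.33 -0.161
    [np.float64(0.572), np.float64(-0.144),
[... 3288 characters left out ...]

    [np.float64(0.542), np.float64(0.165), np.float64(71.842), np.float64(0.548), np.float64(0.182)] pan -0.028 -0.037
[[[0.66, np.float64(-0.002), np.float64(0.018), 0, np.float64(-0.024)], [0.66, np.float64(-0.004), np.float64(0.035), 0, np.float64(-0.055)], [0.66, np.float64(-0.005), np.float64(0.053), 0, np.float64(-0.105)], [0.66, np.float64(-0.006), np.float64(0.07), 0, np.float64(-0.178)], [0.66, np.float64(-0.006), np.float64(0.088), 0, np.float64(-0.275)], [0.66, np.float64(-0.004), np.float64(0.105), 0, np.float64(-0.361)], [0.66, np.float64(0.0), np.float64(0.122), 0, np.float64(-0.412)], [0.66, np.float64(0.005), np.float64(0.139), 0, np.float64(-0.429)]]]
end [0.542 0.165] 71.8
```

View pics/c1.png

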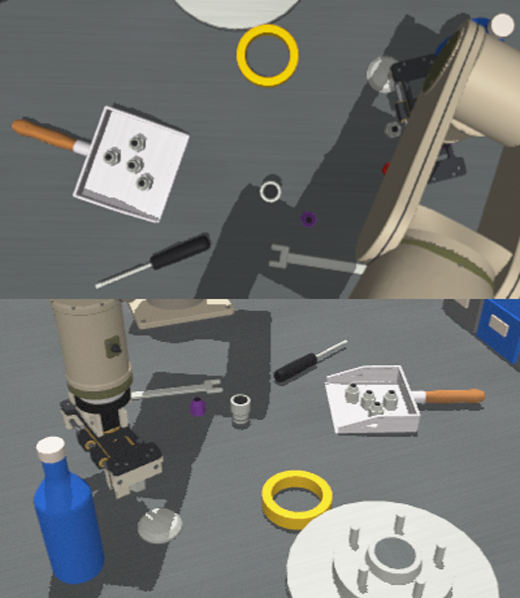

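Four nuts stand in the pan: (8,-34), (40,1), (0,1) and (-25,23) mm in its frame. The fork is behind the last nut, so I push that one now.

Emit:
{"method": "play_rows", "body": {"series": [[[0.66, -0.004, 0.015, 0, 0.01], [0.66, -0.009, 0.031, 0, 0.01], [0.66, -0.014, 0.048, 0, 0.01], [0.66, -0.018, 0.065, 0, 0], [0.66, -0.023, 0.082, 0, 0], [0.66, -0.028, 0.099, 0, -0.01], [0.66, -0.032, 0.116, 0, -0.025], [0.66, -0.036, 0.132, 0, -0.037]]]}}

```text
t: 15.4
tool_pos: [0.5632, -0.1086, 0.0191]
orientation: [1.951, 2.462, 0.0]
force: [0.1, -1.2, 0.7]
opening: 0.0158
```

```bash
python3 look.py c2 | egrep "jaw"
```

```text
15.4 [ 0.5632 -0.1086  0.0191] jaw deg 13.2 0.01576666031284199 [ 0.1 -1.2  0.7] q [-0.28  0.27  1.75  0.    1.13 -0.51]
```

View pics/c2.png

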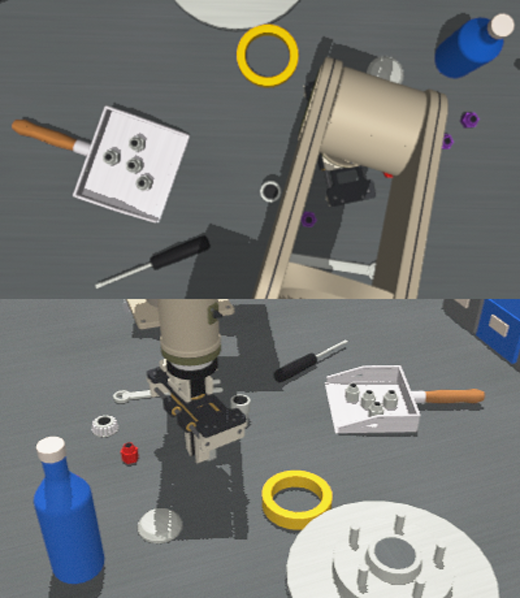

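Emit:
{"method": "play_rows", "body": {"series": [[[0.66, -0.004, 0.017, 0, -0.01], [0.66, -0.008, 0.035, 0, -0.02], [0.66, -0.012, 0.052, 0, -0.035], [0.66, -0.015, 0.069, 0, -0.045], [0.66, -0.018, 0.086, 0, -0.06], [0.66, -0.021, 0.103, 0, -0.07], [0.66, -0.024, 0.12, 0, -0.09], [0.66, -0.027, 0.137, 0, -0.11]]]}}

```text
t: 16.3
tool_pos: [0.5367, 0.0271, 0.019]
orientation: [2.084, 2.35, 0.0]
force: [0.8, -0.8, 0.6]
opening: 0.0159
```

Emit:
{"method": "play_rows", "body": {"series": [[[0.66, -0.002, 0.018, 0, -0.025], [0.66, -0.004, 0.035, 0, -0.055], [0.66, -0.005, 0.053, 0, -0.105], [0.66, -0.006, 0.07, 0, -0.18], [0.66, -0.006, 0.088, 0, -0.275], [0.66, -0.004, 0.105, 0, -0.36], [0.66, 0, 0.122, 0, -0.41], [0.66, 0.005, 0.138, 0, -0.43]]]}}

```text
t: 17.1
tool_pos: [0.5417, 0.1652, 0.0189]
orientation: [2.538, 1.85, -0.0]
force: [-1.1, -1.3, 0.5]
opening: 0.0161
```

```bash
python3 look.py c3 | egrep "jaw"
```

```text
17.1 [0.5417 0.1652 0.0189] jaw deg -17.8 0.016101326919281574 [-1.1 -1.3  0.5] q [ 0.21  0.25  1.77 -0.    1.13  0.52]
```

View pics/c3.png

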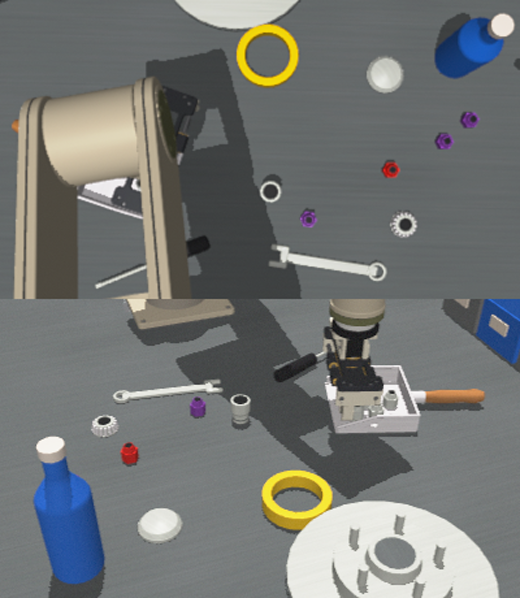

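Emit:
{"method": "play_rows", "body": {"series": [[[0.66, -0.003, -0.008, 0, 0], [0.66, -0.006, -0.018, 0, 0], [0.66, -0.009, -0.028, 0, 0], [0.66, -0.009, -0.028, 0.02, 0], [0.66, -0.009, -0.028, 0.06, 0], [0.66, -0.009, -0.06, 0.1, 0], [0.66, -0.005, -0.1, 0.12, 0], [0.66, 0, -0.145, 0.12, 0]]]}}

```text
t: 18.0
tool_pos: [0.5437, 0.0178, 0.1434]
orientation: [2.533, 1.85, 0.009]
force: [1.2, -0.6, 0.0]
opening: 0.0158
```

Emit:
{"method": "play_rows", "body": {"series": [[[0.66, 0, -0.045, 0, 0], [0.66, 0, -0.09, 0, 0], [0.66, 0, -0.13, 0, 0], [0.66, 0, -0.15, 0, 0], [0.66, 0, -0.15, 0, 0], [0.66, 0, -0.15, 0, 0]]]}}

```text
t: 18.6
tool_pos: [0.5408, -0.131, 0.1385]
orientation: [-2.539, -1.849, 0.0]
force: [0.0, -0.1, -1.1]
opening: 0.0158
```

```bash
python3 look.py c4 | egrep "jaw|pan"
```

```text
18.6 [ 0.5408 -0.131   0.1385] jaw deg -17.9 0.01581171480638841 [ 0.  -0.1 -1.1] q [-0.33  0.08  1.72  0.    1.35 -0.02]
[453. 119.] [ 0.703 -0.295  0.037] max 0.06 [100.  52.  22.] pan -0.434 -0.331
[ 16. 147.] [0.615 0.629 0.037] max 0.06 [65. 65. 64.] pan 0.418 0.037
[ 21. 158.] [0.595 0.63  0.018] max 0.024 [169. 177. 175.] pan 0.413 0.057
[ 15. 172.] [0.564 0.639 0.023] max 0.032 [158. 165. 163.] pan 0.412 0.09
[214. 180.] [0.557 0.216 0.025] max 0.034 [130. 134. 133.] pan 0.008 -0.035
[230. 185.] [0.547 0.183 0.025] max 0.033 [135. 138. 137.] pan -0.027 -0.035
[ 14. 189.] [0.528 0.64  0.021] max 0.032 [127. 132. 131.] pan 0.402 0.124
[194. 191.] [0.533 0.258 0.025] max 0.034 [130. 134. 133.] pan 0.04 0.001
[212. 197.] [0.52  0.221 0.025] max 0.034 [133. 137. 136.] pan 0.0 0.002
[220. 211.] [0.492 0.203 0.025] max 0.033 [132. 136. 135.] pan -0.025 0.023
[317. 217.] [ 0.483 -0.007  0.042] max 0.046 [115. 118. 117.] pan -0.227 -0.033
[ 19. 218.] [0.465 0.629 0.018] max 0.023 [ 74. 140. 173.] pan 0.372 0.18
[ 13. 233.] [0.434 0.637 0.024] max 0.032 [ 63. 137. 171.] pan 0.37 0.213
[421. 242.] [ 0.432 -0.234  0.017] max 0.023 [138. 141. 141.] pan -0.459 -0.055
[ 13. 250.] [0.398 0.638 0.021] max 0.034 [ 51. 113. 142.] pan 0.359 0.246
[ 13. 264.] [0.371 0.623 0.039] max 0.06 [80. 42. 18.] pan 0.337 0.268
[ 17. 279.] [0.336 0.629 0.018] max 0.024 [161. 168. 167.] pan 0.332 0.303
[ 11. 295.] [0.304 0.635 0.024] max 0.031 [154. 161. 160.] pan 0.328 0.335
[ 11. 312.] [0.268 0.636 0.02 ] max 0.032 [120. 125. 124.] pan 0.318 0.37
[ 12. 327.] [0.241 0.622 0.036] max 0.059 [48. 47. 46.] pan 0.296 0.391
[282. 395.] [0.098 0.06  0.013] max 0.017 [ 94. 109. 116.] pan -0.282 0.354
```

View pics/c4.png

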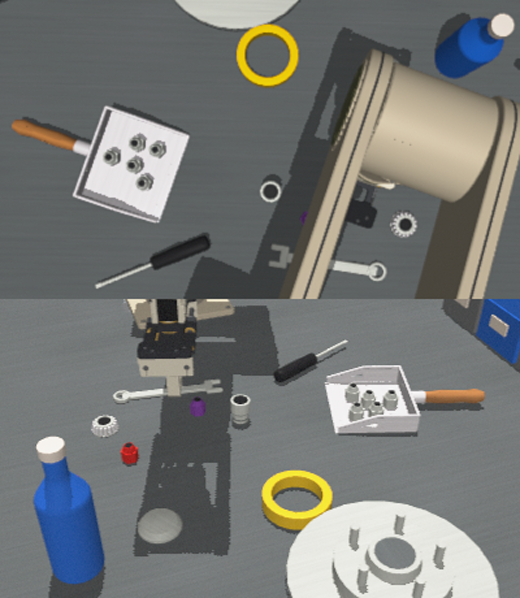

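```bash
python3 -c "
from plant import robot
print(robot.close_job())"
```

```text
the job is handed in; nothing more can be done
None
```

All four loose nuts are in the pan with the one already there, and the job was handed in at about 18.7 s of the allowed 72 s. I swept them in one at a time with the fingers almost shut, leaving a 16 mm gap that cradled each nut. No nut was gripped or picked up.

**Nuts:** the last top-camera check put them upright in the pan at these positions, in mm along and across it: (8, -35), (-27, -35), (40, 1), (0, 2) and (-25, 23). The limits are -48 to +67 along and ±75 across. The pan's own position came from the images, good to a few millimetres.

**Other things on the bench:** the socket and bearing measured within about 2 mm of where they started. The tape, spanner, screwdriver, cap and bottle, and the red and purple look-alikes, looked unmoved in the last pictures; I did not measure all of them again.

**Contact:** the arm was clear of everything, with the fingertips about 12 cm above the bench. The highest wrist force I read was about 9 N, at the end of the third push. No check failed or disagreed; the hand-in itself gives no verdict.

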